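# Load a mortar prism into the splitting stand

## Task

Lift the long mortar prism out of its wooden cradle and set it down on the bed of the grey splitting stand, lined up with the fence and with its leading end at or just under the low yoke, and let go of it. Then take it again by its tail, slide it under the yoke and push it square and flush into the corner, hard against both the end stop and the long fence. Last, swing the keeper arm by its black knob all the way across so that it lies over the prism's tail; leave the pots, tools and other things on the table where they are.

Things in the scene. Friction and masses are not known exactly. Their poses are not given: they have to be found in the camera images.
- prism: grey mortar prism, plain bar 160 x 40 x 40 mm, 0.45 to 0.67 kg; origin at its centre, x along its length (either end may lead). It starts lying level in the cradle, its centre 40 mm above the table (top at 60 mm).
- cradle: fixed plywood cradle, 190 x 66 mm, origin at the centre of its underside, x along the prism in it. Two saddles, each with two cheeks (8 mm thick, 46 mm apart inside, tops 58 mm above the table) that box in the prism's sides from 35 to 85 mm either side of the middle; only the middle 70 mm of the prism is free for the fingers (base board there 8 mm thick). Open above: the prism lifts straight out.
- jig: fixed grey steel splitting stand. Origin at the inside corner (end stop's face meets fence's face), at table height; x points along the fence TOWARDS the stop, y from the bed INTO the fence, z up. Bed top 15 mm above the table, x = -262 to 0, y = -82 to 0 mm. End stop: wall at x = 0 to 14, 35 mm above the bed. A prism fully home has its centre at x = -80, y = -20, z = 35 mm.
- fence_end (a point): jig axes; at jig x = -100, y = 0, z = 15 mm: where the high part of the fence ends. Fence: wall at y = 0 to 14 mm, 30 mm above the bed from x = -100 to 0, and only a low lip 12 mm above the bed from x = -165 to -100.
- yoke (a point): jig axes; at jig x = -100, y = -34, z = 65 mm: middle of the underside of the yoke's outer edge. Two cross bars at x = -100 to -88 and -47 to -35 mm, underside 50 and top 62 mm above the bed, on legs on the fence and at y = -82 to -74. Fingers cannot pass through the bars, so a prism held by its middle cannot reach the stop: it must be pushed by its tail.
- keeper (a joint): keeper arm's hinge, vertical axis at jig x = -148, y = +65 mm. 0: the arm points to jig -x, beside the bed; it grows counter-clockwise seen from above to 1.6 at its limit; at 1.57 it points to jig -y, across the prism's tail. Starts between -0.3 and 0.2; light friction (about 0.5 N at the knob), stays where it is left.
- keeper_knob (a point): middle height of the black upright knob at the keeper arm's end, 85 mm from the hinge axis: cylinder 16 mm across and 35 mm high, from 69 to 104 mm above the table (this point at 87 mm). The flat arm under it lies 61 to 69 mm above the table, 16 mm wide, 6 mm clear over a prism on the bed; its post is 18 mm across.
- pot_a: round grey concrete pot, 84 mm across, 80 mm high; origin at the centre of its underside; leave alone
- pot_b: square grey concrete pot, 85 x 85 x 80 mm; origin at the centre of its underside; leave alone
- pot_c: second round concrete pot like pot_a; leave alone
- tape: roll of paper tape lying flat, 90 mm across, 40 mm high; origin at the centre of its underside; leave alone
- half_prism: broken-off half of another mortar prism, 75 x 40 x 40 mm, lying on the table; origin at the centre of its underside; leave alone
- hammer: hammer lying on the table; origin under its middle; leave alone
- brush: brush lying on the table; origin under its middle; leave alone
There are look-alikes about, which are no part of the job. Leave any blue or orange look-alike of the prism alone.

How it is judged:
By the outcome, as a careful person would: the job done as asked, in the order asked, and still so for the second after the job is handed in, with the robot touching nothing.
It also fails if it takes over 69 s, if anything falls off the work surface, if the arm or the gripper's body presses on something with over 40 N, if the wrist force passes 120 N, or if a joint passes its speed limit or range.

## Robot

A 6-joint arm with a two-finger parallel gripper is mounted at the origin on the work surface. World frame = base frame: x ahead of the robot, y to its left, z up, the work surface at z = 0. Lengths are in m, angles in rad, forces in N, time in s.
With the tool pointing down it reaches from about 0.3 to 0.85 m from the base axis. Payload 5.4 kg.
Tool frame: the origin (TCP) lies midway between the tips of the shut fingers; the grasp point (between the pads) lies 19 mm behind it; z points along the fingers, y is the line along which they close (so a half turn about z gives the same grasp; the last joint's range is limited). The gripper opens to 85 mm and grips with 20 to 120 N. Pads are 22 mm wide; open, the fingers measure 114 mm over their backs; the gripper's body (76 mm by 85 mm) begins 54 mm behind the grasp point. The pads swing forward as they close: fully open they stand 13 mm farther back than shut.
Start: joints at [-1.43, 0.158, 1.597, -0, 1.386, -0.21], TCP at [0.198, -0.54, 0.231] pointing down, gripper open.
Joint ranges: [-2.91, 2.91], [-0.94, 2.29], [0.18, 2.7], [-1.29, 4.43], [0.17, 2.64], [-3, 3]. Speed limits (rad/s): [2.57, 2.57, 3.14, 3.14, 3.14, 3.14].

## Interface

Orientations are given as a unit quaternion [w, x, y, z].
In Python, from bench import get_state, snapshot, close_job gives the robot as it stands.
- The arm moves only by the shell command python3 -m handwheel 'ROWS' [OPENING] [FORCE]. ROWS is JSON, a list that holds one entry, the list of rows, each a list of 6 numbers: the shift along the world's x, y, z in cm, then the turn, a rotation vector about the world's x, y, z in rad. A call has 1 to 20 rows; each row shifts and turns the commanded pose from where the row before left it; what a row does not reach is not made up. A row lasts 1/8 s, in which the tool goes at most 62.5 mm and 10.7 degrees, less where a joint would pass 70% of its speed; a pose out of reach is approached as far as the arm can. A call with a gripper value outside its range is refused whole. OPENING is the opening, from -1 (shut) to 1 (fully open), set as the call begins (- or left out, the last holds). The fingers move at their own pace and stop on an object; FORCE is the grip in N (left out, the last holds). Time passes only in rows, so rows that do not move let the fingers close. It gives the time, the measured TCP pose, the force, the opening and the grip force at its end, in the units of the state.
- get_state(): the state, without advancing time (a new reading comes with each control period).
- snapshot(name): name is "scene" or "top" or "wrist"; returns a dict with "color" (400x640x3 uint8, red, green, blue), "depth" (400x640 float32, m along the optical axis (not along the pixel's ray), 0 where there is no reading), "fovy" (degrees; the focal length in pixels is half the picture's height over the tangent of half this angle, whatever the lens; pixels are square), "cx", "cy" (the principal point, pixels), "pose" (4x4, takes a point from camera to world coordinates). Camera axes: x right, y down, z forward; pixel columns grow to the right and rows downward; lengths in m; the calibration is good to about 2 mm. A picture is of the moment at which its call begins.
- close_job(): hands the job in; it is judged then, once.
The state is a dict: "time_s": time; "qpos": joint angles; "joint_vel": joint speeds; "effort": joint torques, N m; "eef_pos": TCP position; "ee_rot": TCP orientation; "ft_force": force on the tool from outside, world axes, zero at the start; "wrist_torque": the same for the moment, N m; "width": finger opening in m; "finger_force": force on a finger pad.
Only numpy, scipy, OpenCV 4.12 (cv2) and the standard library are available. Lean on these libraries where they do the work, as an engineer would, in place of code of your own. Each camera call takes 0.05 s, during which the arm holds its last target. There are 200 camera calls.

## Working session

There is one attempt and no reset: what is moved stays moved. The work goes in short steps, Python scripts to look and compute and a shell command to move; the robot and the scene stay as the last step left them, time stands still between calls to the robot, and variables do not carry over. Pictures are saved under pics/ and viewed, at most 10 in all, crops included, and the job is handed in when it is done.

```bash
mkdir -p pics; ls
cat > h.py <<'E'
import numpy as np, cv2
from bench import get_state, snapshot, close_job
def snap(n,f):
    s=snapshot(n); np.savez(f'pics/{f}.npz',**s); cv2.imwrite(f'pics/{f}.png',s['color'][:,:,::-1]); return s
def load(f): return dict(np.load(f'pics/{f}.npz'))
def ray(s,u,v):
    f=200/np.tan(np.radians(float(s['fovy']))/2)
    d=np.array([(u-s['cx'])/f,(v-s['cy'])/f,1.]); return s['pose'][:3,:3]@d, s['pose'][:3,3]
def atz(s,u,v,z):
    d,o=ray(s,u,v); return o+d*(z-o[2])/d[2]
def proj(s,p):
    f=200/np.tan(np.radians(float(s['fovy']))/2)
    c=s['pose'][:3,:3].T@(np.array(p)-s['pose'][:3,3]); return c[0]/c[2]*f+s['cx'],c[1]/c[2]*f+s['cy']
def cloud(s):
    f=200/np.tan(np.radians(float(s['fovy']))/2)
    v,u=np.mgrid[:400,:640]; z=s['depth']
    P=np.stack([(u-s['cx'])/f*z,(v-s['cy'])/f*z,z],-1); return P@s['pose'][:3,:3].T+s['pose'][:3,3]
E
python3 - <<'E'
from h import *
s=snap('top','top0'); snap('scene','sc0'); print(s['pose'],s['fovy'],s['cx'],s['cy'])
st=get_state(); print(st)
E
```

```text
pics
[[ 0.00716867 -0.99080127  0.13513492  0.36764263]
 [-0.99969779 -0.01027878 -0.02233122 -0.00415174]
 [ 0.02351483 -0.13493399 -0.99057552  1.40997528]
 [ 0.          0.          0.          1.        ]] 57.37451386359399 323.55659829030145 197.6747727765946
{'time_s': 0.1, 'qpos': array([-1.43007818e+00,  1.59004773e-01,  1.59811112e+00, -3.96058569e-05,
        1.38616529e+00, -2.10075183e-01]), 'joint_vel': array([ 0.00162515, -0.00192242, -0.00395946,  0.00067189,  0.00171628,
       -0.00126152]), 'effort': array([-2.31542060e-05, -3.96995080e+01, -3.32335067e+01, -2.23938014e-04,
        4.30484943e-03,  7.96410319e-06]), 'eef_pos': array([ 0.19750006, -0.53944744,  0.2304024 ]), 'ee_rot': array([-8.44430231e-04,  9.84656411e-01,  1.74502262e-01,  9.82034283e-06]), 'ft_force': array([-0.97777558,  0.4079496 ,  0.42792076]), 'wrist_torque': array([-0.00011759,  0.01932437, -0.0321095 ]), 'finger_force': 0.0, 'width': 0.08564560382879548}
```

View pics/top0.png

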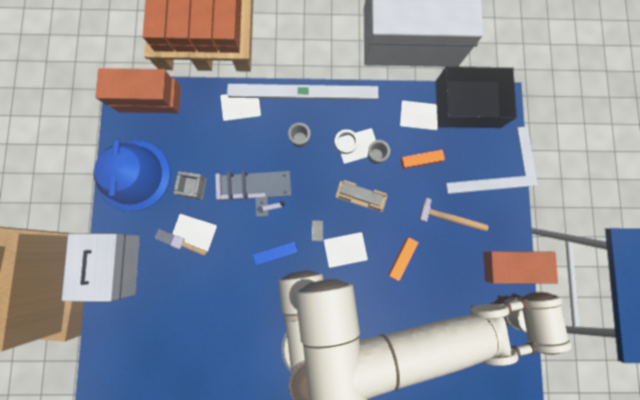

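View pics/sc0.png

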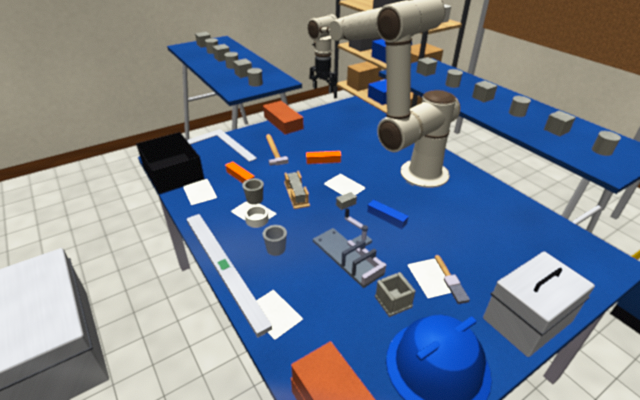

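The top view shows the cradle with the prism at about (362,195). The jig is at about (253,186), with its stop at the left (218,187), the fence on its lower side and the keeper at (263–282,206). I'll enlarge that area.

Run:
```python
from h import *
s=load('top0'); c=s['color'][150:230,205:405,::-1]
cv2.imwrite('pics/c0.png',cv2.resize(c,None,fx=4,fy=4,interpolation=cv2.INTER_CUBIC))
```

```text
(no output)
```

View pics/c0.png

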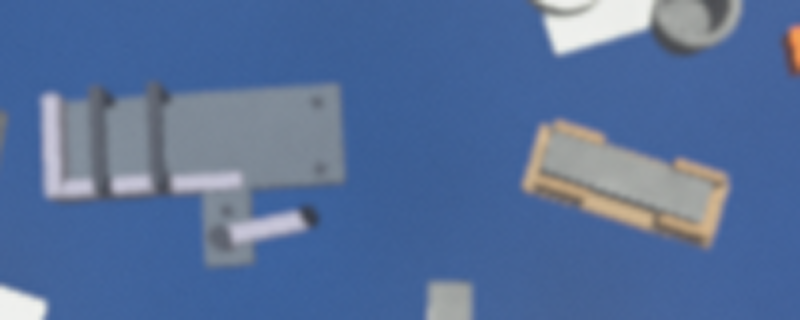

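The crop puts the prism's top corners at (552,132), (540,172), (715,178) and (703,222). The bed's tail corners are at (340,85) and (345,183), the stop is at x≈60, and the knob is at (309,216).

Run:
```python
from h import *
s=load('top0')
g=lambda u,v,z: atz(s,205+(u+.5)/4-.5,150+(v+.5)/4-.5,z)
pr=np.array([g(552,132,.06),g(540,172,.06),g(715,178,.06),g(703,222,.06)])
print(pr.round(4),pr.mean(0))
d=pr[2]+pr[3]-pr[0]-pr[1]; print('prism yaw',np.arctan2(d[1],d[0]), np.linalg.norm(d[:2])/2)
bt=[g(340,85,.015),g(345,183,.015)]; print('bed tail',bt)
print('stop inner top', g(60,95,.05),'fence inner',g(62,182,.045),g(160,178,.045),'lip end',g(242,173,.027))
print('post',g(219,238,.069),'knob',g(309,216,.09))
```

```text
[[ 0.6096 -0.1058  0.06  ]
 [ 0.5715 -0.0946  0.06  ]
 [ 0.5676 -0.2587  0.06  ]
 [ 0.5259 -0.2469  0.06  ]] [ 0.56864221 -0.17649145  0.06      ]
prism yaw -1.850078217703565 0.15880272972999682
bed tail [array([0.66160484, 0.09694523, 0.015     ]), array([0.5655722 , 0.09025381, 0.015     ])]
stop inner top [0.6414407  0.35723702 0.05      ] fence inner [0.55947602 0.3529424  0.045     ] [0.56423221 0.26169075 0.045     ] lip end [0.57246348 0.18760335 0.027     ]
post [0.50569162 0.20109314 0.069     ] knob [0.52435965 0.11718658 0.09      ]
```

```bash
python3 -m handwheel '[[[3.7,3.6,0,0,0,0.094],[3.7,3.6,0,0,0,0.094],[3.7,3.6,0,0,0,0.094],[3.7,3.6,0,0,0,0.094],[3.7,3.6,0,0,0,0.094],[3.7,3.6,0,0,0,0.094],[3.7,3.6,0,0,0,0.094],[3.7,3.6,0,0,0,0.094],[3.7,3.6,0,0,0,0.094],[3.7,3.6,0,0,0,0.094],[0,0,0,0,0,0],[0,0,0,0,0,0]]]' 1
python3 - <<'E'
from h import *
s=snap('wrist','w1'); print(s['pose'],s['fovy'],s['cx'],s['cy']); print(get_state()['qpos'],get_state()['ft_force'])
E
```

```text
time_s: 1.6
eef_pos: [0.5671, -0.18, 0.2307]
ee_rot: [-0.0, 0.799, 0.602, -0.0]
ft_force: [-0.5, -0.8, -0.7]
width: 0.0854
finger_force: 0.0
[[ 0.96054737 -0.26360291 -0.08866935  0.58950385]
 [-0.27811447 -0.90921825 -0.30979753 -0.10042026]
 [ 0.00104374  0.32223543 -0.94665899  0.37209255]
 [ 0.          0.          0.          1.        ]] 61.54462138206733 320.2230764217854 195.63796935526736
[-5.10891134e-01  2.10608166e-01  1.53823018e+00 -3.78890508e-04
  1.39364277e+00 -2.29808203e-01] [-0.05167162  0.30713822 -0.06540143]
```

View pics/w1.png

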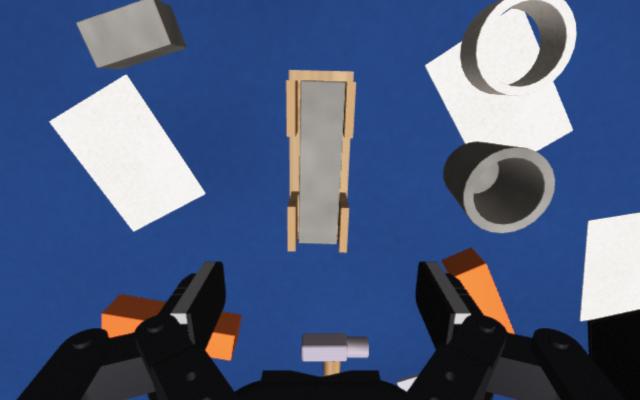

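In the wrist view, the prism's top face runs from (302,81)/(345,81) at the far end to (299,243)/(338,244) at the near end.

Run:
```python
from h import *
s=load('w1')
pr=np.array([atz(s,*p,.06) for p in [(302,81),(345,81),(299,243),(338,244)]])
print(pr.round(4),pr.mean(0))
d=pr[2]+pr[3]-pr[0]-pr[1]; print(np.arctan2(d[1],d[0]), np.linalg.norm(d[:2])/2)
P=cloud(s); m=(abs(P[...,2]-.06)<.004); v,u=np.mgrid[:400,:640]; m&=(u>285)&(u<355)&(v>70)&(v<255)
c=s['color'].astype(int); m&=(abs(c[...,0]-c[...,2])<25)
q=P[m]; r=cv2.minAreaRect(q[:,:2].astype(np.float32)*1000); print(r,m.sum(),np.median(q[:,2]))
```

```text
[[ 0.5745 -0.0958  0.06  ]
 [ 0.6108 -0.1063  0.06  ]
 [ 0.5249 -0.246   0.06  ]
 [ 0.5632 -0.2583  0.06  ]] [ 0.56836404 -0.17661288  0.06      ]
-1.8819186123124112 0.1587156414757015
((570.300048828125, -182.61375427246094), (168.72970581054688, 53.85917663574219), 71.3906478881836) 6644 0.05866949677882044
```

```bash
python3 -m handwheel '[[[-0.2,-0.8,-4,0,0,-0.031],[0,0,-5,0,0,0],[0,0,-5,0,0,0],[0,0,-3.5,0,0,0],[0,0,-2,0,0,0],[0,0,-1,0,0,0],[0,0,0,0,0,0],[0,0,0,0,0,0]]]' 1
python3 -m handwheel '[[[0,0,0,0,0,0],[0,0,0,0,0,0],[0,0,0,0,0,0],[0,0,0,0,0,0],[0,0,0,0,0,0],[0,0,0,0,0,0],[0,0,0,0,0,0],[0,0,0,0,0,0]]]' -1 60
```

```text
time_s: 2.65
eef_pos: [0.5667, -0.1887, 0.0279]
ee_rot: [0.001, 0.808, 0.589, 0.001]
ft_force: [-0.1, 0.4, 0.1]
width: 0.0856
finger_force: 0.0
time_s: 3.65
eef_pos: [0.5656, -0.188, 0.0268]
ee_rot: [-0.0, 0.808, 0.589, -0.0]
ft_force: [-3.2, 1.5, 5.9]
width: 0.0393
finger_force: 63.1
```

```bash
python3 -m handwheel '[[[0,0,2,0,0,0],[0,0,4,0,0,0],[0,0,5,0,0,0],[0,0,6,0,0,0],[1,4,2,0,0,0.09],[1,4,0,0,0,0.09],[1,4,0,0,0,0.09],[1,4,0,0,0,0.09],[0,0,0,0,0,0],[0,0,0,0,0,0]]]'
python3 - <<'E'
from h import *
s=snap('wrist','w2'); print(s['pose'])
E
```

```text
time_s: 4.9
eef_pos: [0.6052, -0.0282, 0.2163]
ee_rot: [-0.0, 0.69, 0.724, -0.0]
ft_force: [-0.1, -0.1, -4.1]
width: 0.0388
finger_force: 62.0
[[ 0.99889942  0.04374671  0.01691674  0.60046391]
 [ 0.04686623 -0.94532524 -0.3227441   0.05455764]
 [ 0.00187282  0.32318172 -0.94633507  0.35764526]
 [ 0.          0.          0.          1.        ]]
```

View pics/w2.png

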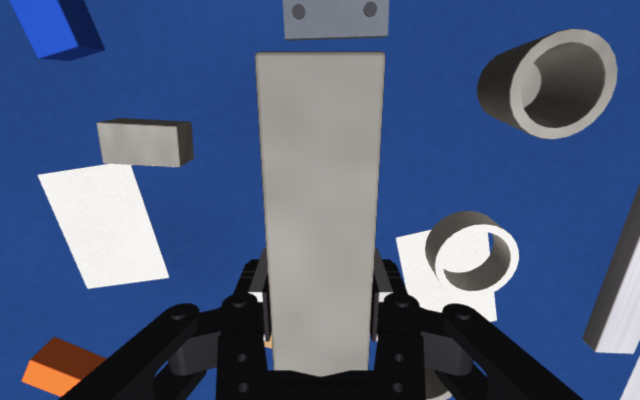

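The wrist view shows the held prism at columns 257–384, with its lead end at row 52. The bed's tail edge is at row ~38, columns 285–388, and most of the jig is out of frame. I'll move to one side to see the jig past the prism.

```bash
python3 -m handwheel '[[[1.6,4.1,1,0,0,0],[1.6,4.1,1,0,0,0],[1.6,4.1,1,0,0,0],[1.6,4.1,1,0,0,0],[1.6,4.1,1,0,0,0],[1.6,4.1,1,0,0,0],[0,0,0,0,0,0],[0,0,0,0,0,0],[0,0,0,0,0,0]]]'
python3 - <<'E'
from h import *
s=snap('wrist','w3'); print(s['pose'])
E
```

```text
time_s: 6.08
eef_pos: [0.7015, 0.2163, 0.2759]
ee_rot: [-0.0, 0.69, 0.723, -0.001]
ft_force: [0.1, -0.0, -3.5]
width: 0.039
finger_force: 62.7
[[ 0.99898215  0.04224568  0.01581024  0.69690248]
 [ 0.04508816 -0.9454008  -0.32277605  0.29906041]
 [ 0.00131112  0.32316037 -0.94634331  0.4172438 ]
 [ 0.          0.          0.          1.        ]]
```

View pics/w3.png

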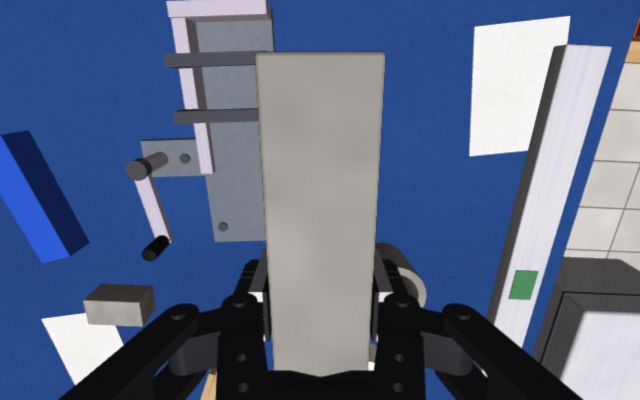

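The jig is now visible: stop along the top (row ~15), yoke bars at rows ~60 and ~116, fence at columns 172–212, hinge at (138,169) and knob at (155,248). I'll enlarge it.

Run:
```python
from h import *
s=load('w3'); c=s['color'][0:260,120:280,::-1]
c=np.hstack([c[:150],c[110:260]])
cv2.imwrite('pics/c3.png',cv2.resize(c,(800,375),interpolation=cv2.INTER_CUBIC))
```

```text
(no output)
```

View pics/c3.png

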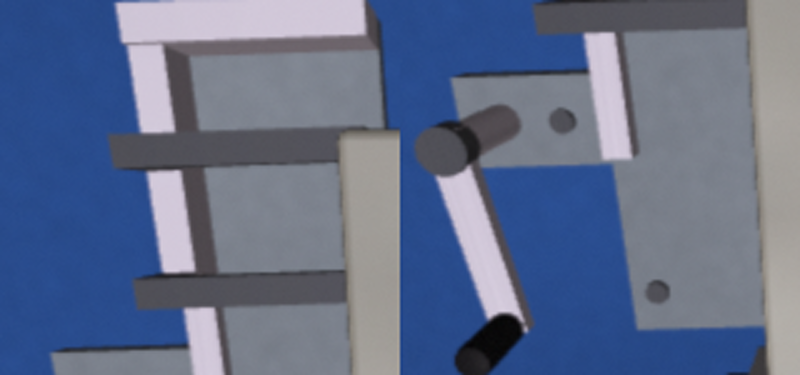

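From the crop I read the stop/fence bottom corner at (189,55), the top corner at (163,42), and the outer stop corners at (369,36), (380,50) and (116,4). In the right panel, the lip end is at (633,157), the bed corner at (637,328) and the knob top at (472,360).

Run:
```python
from h import *
from scipy.optimize import least_squares
s=load('w3')
L=lambda u,v:(120+(u+.5)/2.5-.5,(v+.5)/2.5-.5); R=lambda u,v:(120+(u-400+.5)/2.5-.5,110+(v+.5)/2.5-.5)
pts=[((0,0,15),L(189,55)),((-262,0,15),R(637,328)),((0,0,50),L(163,42)),((-165,0,27),R(633,157)),((0,-82,50),L(369,36)),((0,-82,15),L(380,50)),((14,14,50),L(116,4))]
def T(p,j):
    c,n=np.cos(p[2]),np.sin(p[2]); x,y,z=np.array(j)/1000; return np.array([p[0]+c*x-n*y,p[1]+n*x+c*y,z])
res=lambda p:np.concatenate([np.subtract(proj(s,T(p,j)),q) for j,q in pts])
r=least_squares(res,[.56,.355,1.62],loss='soft_l1'); print(r.x, r.fun.reshape(-1,2).round(1)); p=r.x
np.save('jig.npy',p)
k=atz(s,*R(472,360),.104); h=T(p,(-148,65,87)); c,n=np.cos(p[2]),np.sin(p[2])
d=k-h; jx=c*d[0]+n*d[1]; jy=-n*d[0]+c*d[1]; print('knob',k,'hinge',h,'rel',jx,jy,'angle',np.arctan2(-jy,-jx))
# prism in hand
for q in [(257,53),(384,53),(268,371),(370,371)]:
    pass
zt=get_state()['eef_pos'][2]+.0342-.001
q=[atz(s,*u,zt) for u in [(257,53),(384,53)]]; print('lead end',q, np.linalg.norm(q[0]-q[1]),np.mean(q,0))
print('left edge',np.arctan2(*(atz(s,257,53,zt)-atz(s,268,371,zt))[1::-1]),np.arctan2(*(atz(s,384,53,zt)-atz(s,370,371,zt))[1::-1]))
P=cloud(s); print(P[100:300:40,320])
print('target centre', T(p,(-179,-22,35)), 'for grip point', T(p,(-191,-22,35)))
st=get_state();w,x,y,z=st['ee_rot'];print(st['eef_pos'],'tool y yaw',2*np.arctan2(y,x)-np.pi/2)
```

```text
[0.56104008 0.35316109 1.63339894] [[ 0.4  0.1]
 [ 8.3  0.7]
 [-1.7 -0.7]
 [-1.8  0.7]
 [-0.2  0.1]
 [ 0.3  0.6]
 [ 0.4 -1.5]]
knob [0.52549377 0.12005292 0.104     ] hinge [0.50542654 0.20138449 0.087     ] rel -0.08242769529095739 -0.01493966984583327 angle 0.17929933462274644
lead end [array([0.67795016, 0.30605926, 0.30923209]), array([0.71560285, 0.30776228, 0.30923209])] 0.03769118457952314 [0.6967765  0.30691077 0.30923209]
left edge 1.592561526771353 1.629560408551154
[[0.69723259 0.29338392 0.30729199]
 [0.69778975 0.28096374 0.30837118]
 [0.69842054 0.26694919 0.30650971]
 [0.69905581 0.25278236 0.30811641]
 [0.69977804 0.23670822 0.30782178]]
target centre [0.59419553 0.17588809 0.035     ] for grip point [0.59494627 0.1639116  0.035     ]
[0.70145329 0.21644458 0.27603209] tool y yaw 0.047050594043899885
```

Run:
```python
from h import *
from scipy.optimize import least_squares
s=load('w3')
L=lambda u,v:(120+(u+.5)/2.5-.5,(v+.5)/2.5-.5); R=lambda u,v:(120+(u-400+.5)/2.5-.5,110+(v+.5)/2.5-.5)
pts=[((0,0,15),L(189,55)),((-262,14,15),R(637,328)),((0,0,50),L(163,42)),((-165,0,27),R(633,157)),((0,-82,50),L(369,36)),((0,-82,15),L(380,50)),((14,14,50),L(116,4))]
def T(p,j):
    c,n=np.cos(p[2]),np.sin(p[2]); x,y,z=np.array(j)/1000; return np.array([p[0]+c*x-n*y,p[1]+n*x+c*y,z])
res=lambda p:np.concatenate([np.subtract(proj(s,T(p,j)),q) for j,q in pts])
r=least_squares(res,[.56,.355,1.62],loss='soft_l1'); print(r.x, r.fun.reshape(-1,2).round(1)); p=r.x
np.save('jig.npy',p)
print('tail mid proj etc', T(p,(-262,-82,15)))
k=atz(s,*R(472,360),.104); h=T(p,(-148,65,87)); c,n=np.cos(p[2]),np.sin(p[2])
d=k-h; jx=c*d[0]+n*d[1]; jy=-n*d[0]+c*d[1]; print('knob',k,'rel',jx,jy,'angle',np.arctan2(-jy,-jx))
print('grip point', T(p,(-191,-22,35)), T(p,(-191,-20,35)))
```

```text
[0.56113586 0.35280881 1.64417571] [[ 0.6  0.5]
 [ 0.   1.2]
 [-1.6 -0.3]
 [-0.2  1. ]
 [-0.1 -0.5]
 [ 0.3  0.1]
 [ 0.4 -0.9]]
tail mid proj etc [0.66212334 0.09752558 0.015     ]
knob [0.52549377 0.12005292 0.104     ] rel -0.08151648235103698 -0.012389665525744912 angle 0.15083529214231128
grip point [0.59707954 0.1639357  0.035     ] [0.59508492 0.16378907 0.035     ]
```

```bash
python3 -m handwheel '[[[-3.4,-2,0,0,0,0.013],[-3.5,-2,-2,0,0,0.013],[-3.5,-1.95,-4,0,0,0],[0,0,-5,0,0,0],[0,0,-5,0,0,0],[0,0,-4,0,0,0],[0,0,-2.6,0,0,0],[0,0,-1,0,0,0],[0,0,0,0,0,0],[0,0,0,0,0,0]]]'
python3 - <<'E'
from h import *
st=get_state();w,x,y,z=st['ee_rot'];print(st['eef_pos'],'tool y yaw',2*np.arctan2(y,x)-np.pi/2)
p=np.load('jig.npy');d=st['eef_pos'][:2]-p[:2];c,n=np.cos(p[2]),np.sin(p[2]);print('jig xy',c*d[0]+n*d[1],-n*d[0]+c*d[1])
snap('wrist','w4')
E
```

```text
time_s: 7.38
eef_pos: [0.599, 0.1585, 0.0422]
ee_rot: [0.001, 0.68, 0.733, 0.001]
ft_force: [0.7, -0.1, -4.5]
width: 0.0388
finger_force: 62.9
[0.59900937 0.15845233 0.04220662] tool y yaw 0.0747784572144321
jig xy -0.19661009592053266 -0.0235226325472769
```

View pics/w4.png

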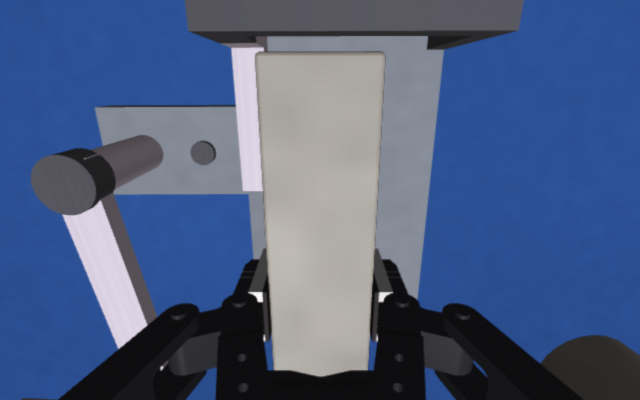

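The prism hangs over the bed just short of the yoke, parallel to the fence. The lip's end corner is at about (262,190) and the yoke's outer edge is at row ~33. I'll check the lateral gap.

Run:
```python
from h import *
s=load('w4');p=np.load('jig.npy')
def J(P):
    d=P[:2]-p[:2];c,n=np.cos(p[2]),np.sin(p[2]);return np.array([c*d[0]+n*d[1],-n*d[0]+c*d[1]]).round(4)
zt=.0422+.0332
print('lip corner(-.165,0)',J(atz(s,262,190,.027)))
print('yoke outer lower edge (-.1,*)',J(atz(s,190,31,.065)),J(atz(s,518,31,.065)),'lower far bed legs')
print('lead',J(atz(s,257,54,zt)),J(atz(s,384,54,zt)),'tail',J(atz(s,268,371,zt)),J(atz(s,370,371,zt)))
print('bed outer edge (y -.082)',J(atz(s,441,60,.015)),J(atz(s,421,280,.015)))
P=cloud(s);print(P[60:300:60,320,2])
```

```text
lip corner(-.165,0) [-0.1642  0.0055]
yoke outer lower edge (-.1,*) [-0.0986  0.0187] [-0.0986 -0.0862] lower far bed legs
lead [-0.1061 -0.0039] [-0.1061 -0.0417] tail [-0.2272 -0.0011] [-0.2275 -0.0433]
bed outer edge (y -.082) [-0.1044 -0.0795] [-0.2232 -0.0816]
[0.07333533 0.07498755 0.07309248 0.07343032]
```

```bash
python3 -m handwheel '[[[0,0,-0.9,0,0,0],[0,0,-0.4,0,0,0],[0,0,0,0,0,0],[-0.03,0.4,0,0,0,0],[-0.03,0.4,0,0,0,0],[0,0,0,0,0,0],[0,0,-0.2,0,0,0],[0,0,0,0,0,0],[0,0,0,0,0,0]]]'
```

```text
time_s: 8.55
eef_pos: [0.597, 0.1664, 0.0253]
ee_rot: [-0.0, 0.68, 0.733, -0.0]
ft_force: [-0.7, 0.3, -3.8]
width: 0.0393
finger_force: 63.1
```

```bash
python3 -m handwheel '[[[0,0,-0.1,0,0,0],[0,0,0,0,0,0],[0,0,0,0,0,0]]]'; python3 -m handwheel '[[[0,0,-0.1,0,0,0],[0,0,0,0,0,0],[0,0,0,0,0,0]]]'
```

```text
time_s: 8.93
eef_pos: [0.597, 0.1665, 0.0243]
ee_rot: [-0.0, 0.68, 0.733, 0.0]
ft_force: [0.4, 0.2, -4.1]
width: 0.0392
finger_force: 63.1
time_s: 9.3
eef_pos: [0.5969, 0.1665, 0.0232]
ee_rot: [-0.0, 0.68, 0.733, -0.0]
ft_force: [0.2, -0.1, -4.6]
width: 0.0395
finger_force: 63.1
```

```bash
python3 -m handwheel '[[[0,0,-0.1,0,0,0],[0,0,0,0,0,0],[0,0,0,0,0,0]]]'; python3 -m handwheel '[[[0,0,-0.08,0,0,0],[0,0,0,0,0,0],[0,0,0,0,0,0]]]'
```

```text
time_s: 9.68
eef_pos: [0.597, 0.1665, 0.0223]
ee_rot: [-0.0, 0.68, 0.733, -0.0]
ft_force: [1.2, 0.3, -5.1]
width: 0.0394
finger_force: 63.1
time_s: 10.05
eef_pos: [0.5971, 0.1665, 0.0219]
ee_rot: [0.0, 0.68, 0.733, 0.0]
ft_force: [-0.1, -0.6, -1.0]
width: 0.039
finger_force: 63.4
```

```bash
python3 -m handwheel '[[[0,0,0,0,0,0],[0,0,0,0,0,0],[0,0,0,0,0,0],[0,0,0,0,0,0],[0,0,0,0,0,0],[0,0,0,0,0,0]]]' 0.4
python3 -m handwheel '[[[0,0,0.5,0,0,0],[0,0,0.5,0,0,0],[0.2,-2.7,0,0,0,0],[0.2,-2.7,0,0,0,0],[0,0,0,0,0,0],[0,0,0,0,0,0]]]'
python3 - <<'E'
from h import *
s=snap('wrist','w5');p=np.load('jig.npy')
P=cloud(s);c,n=np.cos(p[2]),np.sin(p[2]);D=P[...,:2]-p[:2];X=c*D[...,0]+n*D[...,1];Y=-n*D[...,0]+c*D[...,1]
m=(abs(P[...,2]-.055)<.004)&(X>-.27)&(X<-.09)&(Y>-.07)&(Y<.02)
pts=np.stack([X[m],Y[m]],1)*1000
print(m.sum(),np.percentile(pts,[1,99],axis=0))
for a in (-125,-150,-175,-200):
    q=pts[abs(pts[:,0]-a)<8][:,1]; print(a,len(q),np.percentile(q,[2,98]) if len(q) else 0)
print(get_state()['eef_pos'],get_state()['width'])
E
```

```text
time_s: 10.8
eef_pos: [0.597, 0.1665, 0.0215]
ee_rot: [0.0, 0.68, 0.733, 0.0]
ft_force: [-0.4, -0.3, 0.1]
width: 0.0596
finger_force: 0.0
time_s: 11.55
eef_pos: [0.6011, 0.113, 0.0318]
ee_rot: [-0.0, 0.68, 0.733, 0.0]
ft_force: [1.0, 0.0, 0.1]
width: 0.0599
finger_force: 0.0
35741 [[-254.13697517  -51.6031609 ]
 [-135.81729312    8.26274501]]
-125 0 0
-150 6405 [-40.61840256  -2.63634161]
-175 5154 [-40.64538761  -2.76142769]
-200 4230 [-40.68972951  -2.7378026 ]
[0.6009391  0.11328697 0.0316779 ] 0.0593687664068869
```

```bash
python3 -m handwheel '[[[0,0,0,0,0,0],[0,0,0,0,0,0],[0,0,0,0,0,0],[0,0,0,0,0,0],[0,0,0,0,0,0],[0,0,0,0,0,0]]]' -1 35
python3 -m handwheel '[[[-0.07,1,0,0,0,0],[-0.11,1.5,0,0,0,0],[-0.11,1.5,0,0,0,0],[-0.11,1.5,0,0,0,0],[-0.11,1.5,0,0,0,0],[-0.07,1,0,0,0,0],[0,0,0,0,0,0],[0,0,0,0,0,0]]]'
```

```text
time_s: 12.35
eef_pos: [0.601, 0.1128, 0.0317]
ee_rot: [-0.0, 0.68, 0.733, 0.0]
ft_force: [-0.5, 3.6, 2.4]
width: 0.0395
finger_force: 37.7
time_s: 13.35
eef_pos: [0.5951, 0.1939, 0.0317]
ee_rot: [-0.001, 0.68, 0.733, 0.001]
ft_force: [-0.6, 5.4, 4.7]
width: 0.039
finger_force: 37.9
```

```bash
python3 -m handwheel '[[[-0.07,0.9,0,0,0,0],[-0.02,0.3,0,0,0,0],[0,0,0,0,0,0],[0,0,0,0,0,0]]]'; python3 -m handwheel '[[[-0.01,0.2,0,0,0,0],[0,0,0,0,0,0],[0,0,0,0,0,0]]]';python3 -m handwheel '[[[-0.01,0.2,0,0,0,0],[0,0,0,0,0,0],[0,0,0,0,0,0]]]'
```

```text
time_s: 13.85
eef_pos: [0.5946, 0.2035, 0.0317]
ee_rot: [0.0, 0.68, 0.733, -0.0]
ft_force: [1.0, -2.2, 4.0]
width: 0.0391
finger_force: 38.0
time_s: 14.22
eef_pos: [0.5946, 0.2051, 0.0317]
ee_rot: [0.001, 0.68, 0.733, -0.0]
ft_force: [0.8, -3.6, 5.5]
width: 0.0394
finger_force: 38.0
time_s: 14.6
eef_pos: [0.5945, 0.207, 0.0317]
ee_rot: [0.001, 0.68, 0.733, -0.001]
ft_force: [0.4, -3.9, 5.8]
width: 0.0395
finger_force: 38.0
```

```bash
python3 -m handwheel '[[[-0.01,0.2,0,0,0,0],[0,0,0,0,0,0],[0,0,0,0,0,0]]]'; python3 -m handwheel '[[[-0.01,0.15,0,0,0,0],[0,0,0,0,0,0],[0,0,0,0,0,0]]]'
```

```text
time_s: 14.98
eef_pos: [0.5944, 0.209, 0.0317]
ee_rot: [0.001, 0.68, 0.733, -0.001]
ft_force: [0.4, -4.7, 5.5]
width: 0.0396
finger_force: 38.0
time_s: 15.35
eef_pos: [0.5944, 0.2101, 0.0317]
ee_rot: [0.001, 0.68, 0.733, -0.001]
ft_force: [0.2, -5.8, 5.2]
width: 0.0396
finger_force: 38.0
```

```bash
python3 -m handwheel '[[[-0.01,0.15,0,0,0,0],[0,0,0,0,0,0],[0,0,0,0,0,0]]]'; python3 -m handwheel '[[[-0.01,0.15,0,0,0,0],[0,0,0,0,0,0],[0,0,0,0,0,0]]]'
```

```text
time_s: 15.72
eef_pos: [0.5944, 0.2101, 0.0317]
ee_rot: [0.002, 0.68, 0.733, -0.002]
ft_force: [0.2, -10.3, 5.8]
width: 0.0395
finger_force: 38.1
time_s: 16.1
eef_pos: [0.5945, 0.2102, 0.0317]
ee_rot: [0.002, 0.68, 0.733, -0.003]
ft_force: [0.4, -16.6, 6.1]
width: 0.0393
finger_force: 38.2
```

```bash
python3 -m handwheel '[[[-0.1,0,0,0,0,0],[-0.1,0,0,0,0,0],[0,0,0,0,0,0],[0,0,0,0,0,0]]]'; python3 -m handwheel '[[[-0.1,0,0,0,0,0],[0,0,0,0,0,0],[0,0,0,0,0,0]]]'
```

```text
time_s: 16.6
eef_pos: [0.5939, 0.2101, 0.0317]
ee_rot: [0.003, 0.681, 0.732, -0.001]
ft_force: [5.6, -16.9, 3.0]
width: 0.0394
finger_force: 37.7
time_s: 16.98
eef_pos: [0.5935, 0.21, 0.0318]
ee_rot: [0.004, 0.681, 0.732, -0.001]
ft_force: [6.9, -16.9, 0.7]
width: 0.039
finger_force: 37.5
```

```bash
python3 -m handwheel '[[[-0.15,0,0,0,0,0],[0,0,0,0,0,0],[0,0,0,0,0,0]]]'; python3 -m handwheel '[[[-0.15,0,0,0,0,0],[0,0,0,0,0,0],[0,0,0,0,0,0]]]'
python3 - <<'E'
from h import *
st=get_state();w,x,y,z=st['ee_rot'];print(st['eef_pos'],'tool y yaw',2*np.arctan2(y,x)-np.pi/2)
p=np.load('jig.npy');d=st['eef_pos'][:2]-p[:2];c,n=np.cos(p[2]),np.sin(p[2]);print('jig xy',c*d[0]+n*d[1],-n*d[0]+c*d[1],p[2]-np.pi/2)
E
```

```text
time_s: 17.35
eef_pos: [0.593, 0.21, 0.0321]
ee_rot: [0.004, 0.682, 0.732, 0.0]
ft_force: [11.0, -16.0, -0.5]
width: 0.0396
finger_force: 37.5
time_s: 17.73
eef_pos: [0.5919, 0.2099, 0.0322]
ee_rot: [0.005, 0.682, 0.732, 0.001]
ft_force: [10.1, -16.0, -0.9]
width: 0.0394
finger_force: 37.6
[0.5918861  0.20989904 0.03223542] tool y yaw 0.07088356031561127
jig xy -0.1447795966599057 -0.020190270864422308 0.07337937842252051
```

```bash
python3 -m handwheel '[[[0,0,0,0,0,0],[0,0,0,0,0,0],[0,0,0,0,0,0],[0,0,0,0,0,0],[0,0,0,0,0,0]]]' 0.4
python3 -m handwheel '[[[0,0,1.5,0,0,0],[0.2,-2,3,0,0,0],[0.4,-4.5,2,0,0,0],[0.4,-4.5,0,0,0,0],[0,0,0,0,0,0],[0,0,0,0,0,0]]]' -1
python3 - <<'E'
from h import *
s=snap('wrist','w6')
cv2.imwrite('pics/w6c.png',cv2.resize(s['color'][:300,160:560,::-1],(800,600),interpolation=cv2.INTER_CUBIC))
E
```

```text
time_s: 18.35
eef_pos: [0.5875, 0.2152, 0.0314]
ee_rot: [-0.0, 0.68, 0.733, -0.0]
ft_force: [0.3, -0.5, -0.1]
width: 0.0597
finger_force: 0.0
time_s: 19.1
eef_pos: [0.5978, 0.1054, 0.0972]
ee_rot: [0.0, 0.68, 0.733, 0.0]
ft_force: [-0.3, -0.5, -0.3]
width: -0.0003
finger_force: 0.0
```

View pics/w6c.png

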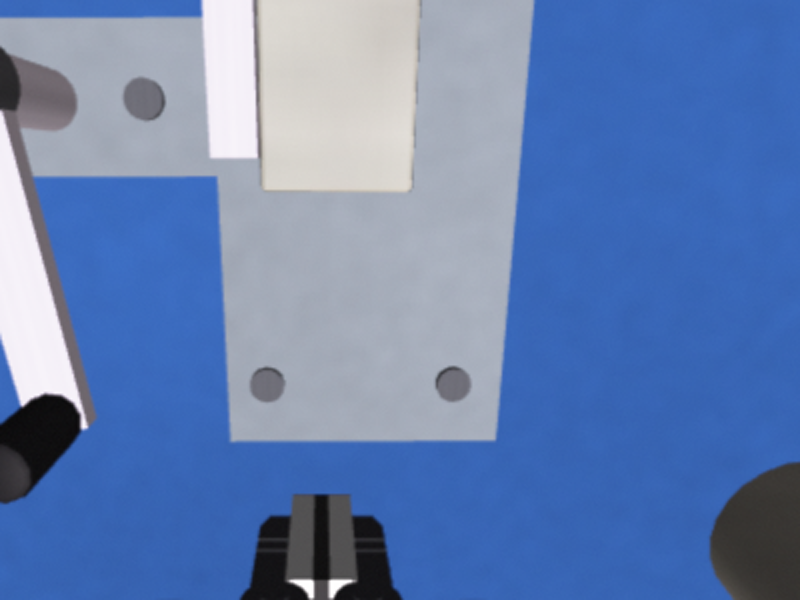

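The prism's tail edge is at crop row 190 (columns 262–412), close beside the lip, whose end corner is at about (258,157). The knob is at lower left, its top at about (12,472). Next I'll compute the remaining gaps.

```bash
cat >> h.py <<'E'
def J(P):
    p=np.load('jig.npy');P=np.asarray(P);dx,dy=P[...,0]-p[0],P[...,1]-p[1];c,n=np.cos(p[2]),np.sin(p[2]);return np.stack([c*dx+n*dy,-n*dx+c*dy],-1).round(4)
E
python3 - <<'E'
from h import *
s=load('w6'); C=lambda u,v:(160+(u+.5)/2-.5,(v+.5)/2-.5)
for n,u,v,z in [('tail L',262,189,.055),('tail R',412,190,.055),('R edge far',420,5,.055),('L far',260,5,.055),('lip end in (-165,0)',258,157,.027),('lip in far',256,5,.027),('bed c (-262,14)',231,440,.015),('bed c(-262,-82)',496,440,.015),('bed out far',534,5,.015),('knobtop',12,472,.104)]:
    w=atz(s,*C(u,v),z); print(n,J(w),w.round(4))
P=cloud(s);q=J(P);m=(abs(P[...,2]-.055)<.003)&(abs(q[...,1]+.02)<.03)&(q[...,0]>-.2)
q=q[m]*1000
for a in (-110,-120,-130,-140,-150): 
    t=q[abs(q[:,0]-a)<5][:,1]; print(a,len(t),np.percentile(t,[2,98]).round(2) if len(t) else '')
print(np.percentile(q[abs(q[:,1]+20)<15][:,0],1))
print(get_state()['eef_pos'],J(get_state()['eef_pos']))
E
```

```text
tail L [-0.173  -0.0025] [0.5763 0.1804 0.055 ]
tail R [-0.1733 -0.0418] [0.6155 0.1831 0.055 ]
R edge far [-0.1305 -0.0418] [0.6124 0.2258 0.055 ]
L far [-0.1305 -0.0032] [0.5739 0.2229 0.055 ]
lip end in (-165,0) [-0.1649  0.0007] [0.5725 0.1883 0.027 ]
lip in far [-1.25e-01  1.00e-04] [0.5702 0.2282 0.027 ]
bed c (-262,14) [-0.261   0.0144] [0.5659 0.0914 0.015 ]
bed c(-262,-82) [-0.2612 -0.0811] [0.6612 0.0983 0.015 ]
bed out far [-0.1226 -0.0807] [0.6506 0.2365 0.015 ]
knobtop [-0.231   0.0503] [0.5279 0.1188 0.104 ]
-110 0 
-120 0 
-130 1104 [-41.2  -3.2]
-140 1745 [-41.2  -3.1]
-150 1693 [-41.1  -3.2]
-173.0
[0.59758927 0.10590611 0.09685509] [-0.2489 -0.0183]
```

The tail sits 13 mm short and the side gap is 2.5–3 mm. I told the fingers to shut while they were still rising, and they dragged the prism back. I'll push it home with shut fingers.

```bash
python3 -m handwheel '[[[-0.1,2.45,-1,0,0,0],[-0.1,2.45,-2.1,0,0,0],[0,0,-2,0,0,0],[0,0,-2,0,0,0],[0,0,0,0,0,0],[-0.07,1,0,0,0,0],[-0.04,0.6,0,0,0,0],[-0.04,0.5,0,0,0,0],[-0.03,0.4,0,0,0,0],[0,0,0,0,0,0],[0,0,0,0,0,0]]]' -1
python3 -m handwheel '[[[-0.01,0.2,0,0,0,0],[0,0,0,0,0,0],[0,0,0,0,0,0]]]'
python3 -c "
from h import *
print(J(get_state()['eef_pos']))"
```

```text
time_s: 20.52
eef_pos: [0.5935, 0.1793, 0.0252]
ee_rot: [-0.0, 0.68, 0.733, -0.0]
ft_force: [0.9, 0.5, -0.6]
width: 0.0001
finger_force: 0.0
time_s: 20.9
eef_pos: [0.5935, 0.181, 0.0252]
ee_rot: [-0.0, 0.68, 0.733, -0.0]
ft_force: [-0.5, -2.1, -0.8]
width: -0.0001
finger_force: 0.8
[-0.1737 -0.0197]
```

```bash
python3 -m handwheel '[[[-0.01,0.2,0,0,0,0],[0,0,0,0,0,0],[0,0,0,0,0,0]]]'; python3 -m handwheel '[[[-0.01,0.2,0,0,0,0],[0,0,0,0,0,0],[0,0,0,0,0,0]]]'; python3 -m handwheel '[[[-0.01,0.2,0,0,0,0],[0,0,0,0,0,0],[0,0,0,0,0,0]]]'
```

```text
time_s: 21.28
eef_pos: [0.5936, 0.1833, 0.0255]
ee_rot: [-0.0, 0.68, 0.733, 0.0]
ft_force: [-0.9, -0.4, 0.3]
width: -0.0
finger_force: 0.2
time_s: 21.65
eef_pos: [0.5938, 0.1842, 0.0255]
ee_rot: [0.001, 0.68, 0.733, -0.0]
ft_force: [1.2, -4.7, -1.1]
width: -0.0004
finger_force: 2.6
time_s: 22.02
eef_pos: [0.5942, 0.1843, 0.0256]
ee_rot: [0.002, 0.68, 0.733, -0.001]
ft_force: [1.6, -12.2, -0.3]
width: -0.0001
finger_force: 6.0
```

```bash
python3 -m handwheel '[[[0.06,-1,0,0,0,0],[0.08,-1.3,0,0,0,0],[2.25,0.16,0,0,0,0],[2.25,0.16,0,0,0,0],[-0.22,3.1,0,0,0,0],[-0.22,3.1,0,0,0,0],[0,0,0,0,0,0],[0,0,0,0,0,0]]]'
python3 -c "
from h import *
print(J(get_state()['eef_pos']))"
```

```text
time_s: 23.02
eef_pos: [0.6355, 0.2286, 0.0255]
ee_rot: [0.0, 0.68, 0.733, -0.0]
ft_force: [-0.4, -0.3, 0.2]
width: 0.0001
finger_force: 0.0
[-0.1293 -0.0651]
```

```bash
python3 -m handwheel '[[[-0.5,-0.04,0,0,0,0],[-0.4,-0.03,0,0,0,0],[-0.2,-0.01,0,0,0,0],[0,0,0,0,0,0],[0,0,0,0,0,0]]]'; python3 -m handwheel '[[[-0.2,-0.02,0,0,0,0],[0,0,0,0,0,0],[0,0,0,0,0,0]]]';python3 -m handwheel '[[[-0.2,-0.02,0,0,0,0],[0,0,0,0,0,0],[0,0,0,0,0,0]]]'
python3 -c "
from h import *
print(J(get_state()['eef_pos']))"
```

```text
time_s: 23.65
eef_pos: [0.6245, 0.2284, 0.0256]
ee_rot: [-0.0, 0.68, 0.733, 0.0]
ft_force: [0.4, -0.8, 0.6]
width: 0.0003
finger_force: 0.4
time_s: 24.02
eef_pos: [0.6236, 0.2283, 0.0262]
ee_rot: [0.001, 0.68, 0.733, 0.001]
ft_force: [5.5, -0.4, 1.1]
width: 0.0003
finger_force: 2.6
time_s: 24.4
eef_pos: [0.623, 0.2284, 0.0271]
ee_rot: [0.002, 0.68, 0.733, 0.002]
ft_force: [7.5, 0.2, 1.7]
width: 0.0001
finger_force: 3.8
[-0.1286 -0.0526]
```

```bash
python3 -m handwheel '[[[-0.2,-0.02,0,0,0,0],[0,0,0,0,0,0],[0,0,0,0,0,0]]]'; python3 -m handwheel '[[[-0.2,-0.02,0,0,0,0],[0,0,0,0,0,0],[0,0,0,0,0,0]]]';python3 -m handwheel '[[[-0.2,-0.02,0,0,0,0],[0,0,0,0,0,0],[0,0,0,0,0,0]]]'
python3 -c "
from h import *
print(J(get_state()['eef_pos']))"
```

```text
time_s: 24.78
eef_pos: [0.6228, 0.2284, 0.0276]
ee_rot: [0.003, 0.68, 0.733, 0.004]
ft_force: [12.0, 0.9, -2.4]
width: -0.0002
finger_force: 6.3
time_s: 25.15
eef_pos: [0.6226, 0.228, 0.0285]
ee_rot: [0.005, 0.68, 0.733, 0.006]
ft_force: [16.6, 0.7, -0.7]
width: 0.0001
finger_force: 8.2
time_s: 25.52
eef_pos: [0.6225, 0.2276, 0.0295]
ee_rot: [0.006, 0.68, 0.733, 0.007]
ft_force: [20.6, -0.6, -1.8]
width: -0.0002
finger_force: 10.0
[-0.1294 -0.052 ]
```

```bash
python3 -m handwheel '[[[1,0.07,0,0,0,0],[1,0.07,-0.1,0,0,0],[0.22,-3.1,0,0,0,0],[0.22,-3.1,0,0,0,0],[-2.25,-0.16,0,0,0,0],[-2.25,-0.16,0,0,0,0],[0,0,0,0,0,0],[0,0,0,0,0,0]]]'
python3 -c "
from h import *
print(J(get_state()['eef_pos']))"
```

```text
time_s: 26.52
eef_pos: [0.5942, 0.1638, 0.0243]
ee_rot: [-0.0, 0.68, 0.733, -0.0]
ft_force: [1.1, 0.0, -0.0]
width: -0.0
finger_force: 0.0
[-0.1909 -0.0191]
```

```bash
python3 -m handwheel '[[[-0.07,1,0,0,0,0],[-0.06,0.8,0,0,0,0],[-0.02,0.3,0,0,0,0],[0,0,0,0,0,0],[0,0,0,0,0,0]]]';python3 -m handwheel '[[[-0.01,0.2,0,0,0,0],[-0.01,0.2,0,0,0,0],[0,0,0,0,0,0],[0,0,0,0,0,0]]]'; python3 -m handwheel '[[[-0.01,0.2,0,0,0,0],[-0.01,0.2,0,0,0,0],[0,0,0,0,0,0],[0,0,0,0,0,0]]]'
python3 -c "
from h import *
print(J(get_state()['eef_pos']))"
```

```text
time_s: 27.15
eef_pos: [0.593, 0.1834, 0.0246]
ee_rot: [0.001, 0.68, 0.733, -0.001]
ft_force: [0.7, -6.3, 0.2]
width: -0.0001
finger_force: 3.2
time_s: 27.65
eef_pos: [0.594, 0.1837, 0.0247]
ee_rot: [0.004, 0.68, 0.733, -0.002]
ft_force: [3.5, -18.7, 0.1]
width: -0.0003
finger_force: 9.7
time_s: 28.15
eef_pos: [0.5952, 0.184, 0.0252]
ee_rot: [0.006, 0.68, 0.733, -0.004]
ft_force: [5.5, -32.5, 1.0]
width: 0.0
finger_force: 16.4
[-0.1708 -0.0216]
```

```bash
python3 -m handwheel '[[[0.07,-1,0,0,0,0],[0.1,-2,0,0,0,0],[0.2,-3,3,0,0,0],[0.2,-3,4,0,0,0],[0,0,0,0,0,0],[0,0,0,0,0,0]]]'
python3 - <<'E'
from h import *
s=snap('wrist','w7')
P=cloud(s);q=J(P);m=(abs(P[...,2]-.055)<.003)&(abs(q[...,1]+.02)<.03)&(q[...,0]>-.2)
q=q[m]*1000
for a in (-130,-140,-150): 
    t=q[abs(q[:,0]-a)<5][:,1]; print(a,len(t),np.percentile(t,[2,98]).round(2) if len(t) else '')
print(np.percentile(q[abs(q[:,1]+20)<15][:,0],1))
print(get_state()['eef_pos'],J(get_state()['eef_pos']))
cv2.imwrite('pics/w7c.png',cv2.resize(s['color'][:200,160:460,::-1],(800,533),interpolation=cv2.INTER_CUBIC))
E
```

```text
time_s: 28.9
eef_pos: [0.5972, 0.1028, 0.094]
ee_rot: [-0.0, 0.68, 0.733, -0.0]
ft_force: [0.1, 0.8, -1.1]
width: -0.0002
finger_force: 0.0
-130 517 [-40.4   -2.33]
-140 1829 [-40.34  -2.4 ]
-150 1756 [-40.1  -2.2]
-160.0
[0.59658625 0.10316336 0.09323306] [-0.2516 -0.0171]
```

View pics/w7c.png

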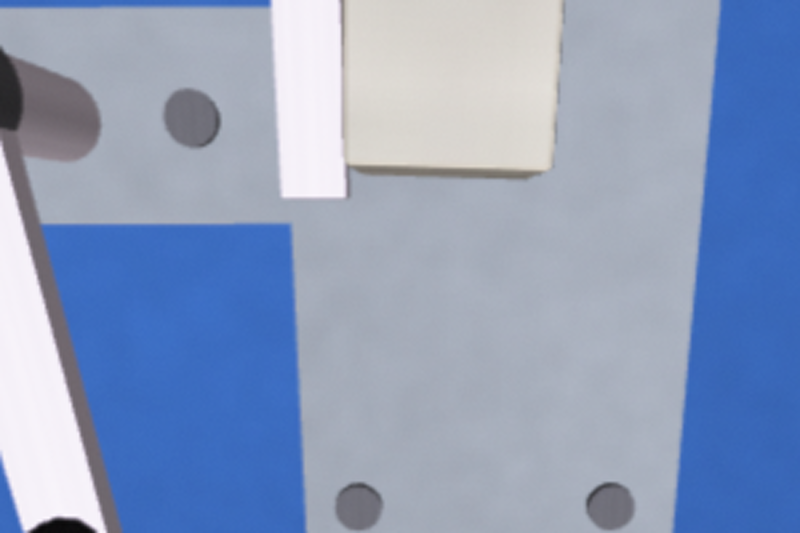

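The tail now measures x=-160 and the outer side y=-40.3, so the prism is home and flush with the lip. Next is the keeper knob.

```bash
python3 -m handwheel '[[[0,0,4,0,0,0],[-3.5,0.75,2.5,0,0,0],[-3.45,0.75,0,0,0,0],[0,0,0,0,0,0],[0,0,-3,0,0,0],[0,0,-3,0,0,0],[0,0,-2.2,0,0,0],[0,0,0,0,0,0],[0,0,0,0,0,0]]]' 1
python3 -m handwheel '[[[0,0,0,0,0,0],[0,0,0,0,0,0],[0,0,0,0,0,0],[0,0,0,0,0,0],[0,0,0,0,0,0],[0,0,0,0,0,0],[0,0,0,0,0,0]]]' -1 25
python3 -c "
from h import *
print(J(get_state()['eef_pos']))"
```

```text
time_s: 30.08
eef_pos: [0.5289, 0.1178, 0.0779]
ee_rot: [0.0, 0.68, 0.733, 0.0]
ft_force: [-0.1, -0.3, 0.6]
width: 0.0855
finger_force: 0.0
time_s: 30.95
eef_pos: [0.5283, 0.1177, 0.0777]
ee_rot: [0.0, 0.68, 0.733, 0.0]
ft_force: [-1.4, 0.2, 3.4]
width: 0.0147
finger_force: 25.2
[-0.2321  0.05  ]
```

Run:
```python
from h import *
p=np.load('jig.npy');c,n=np.cos(p[2]),np.sin(p[2])
a=np.linspace(.1765,1.585,13); x=-.148-.0852*np.cos(a); y=.065-.0852*np.sin(a)
W=np.stack([c*x-n*y,n*x+c*y],1)*100; print(np.diff(W,axis=0).round(2).tolist())
```

```text
[[0.95, 0.3], [0.91, 0.41], [0.86, 0.52], [0.79, 0.61], [0.71, 0.7], [0.62, 0.78], [0.53, 0.85], [0.43, 0.9], [0.32, 0.95], [0.2, 0.98], [0.09, 1.0], [-0.03, 1.0]]
```

```bash
python3 -m handwheel '[[[0.95,0.3,0,0,0,0],[0.91,0.41,0,0,0,0],[0.86,0.52,0,0,0,0],[0.79,0.61,0,0,0,0],[0.71,0.7,0,0,0,0],[0.62,0.78,0,0,0,0],[0.53,0.85,0,0,0,0],[0,0,0,0,0,0]]]'
python3 -m handwheel '[[[0.43,0.9,0,0,0,0],[0.32,0.95,0,0,0,0],[0.2,0.98,0,0,0,0],[0.09,1.0,0,0,0,0],[-0.03,1.0,0,0,0,0],[0,0,0,0,0,0],[0,0,0,0,0,0]]]'
python3 -c "
from h import *
print(J(get_state()['eef_pos']))"
```

```text
time_s: 31.95
eef_pos: [0.5821, 0.1603, 0.0775]
ee_rot: [-0.0, 0.68, 0.733, 0.0]
ft_force: [-1.2, 0.2, 4.9]
width: 0.0148
finger_force: 25.6
time_s: 32.83
eef_pos: [0.591, 0.207, 0.0771]
ee_rot: [-0.0, 0.68, 0.733, -0.001]
ft_force: [-4.6, -5.6, 6.0]
width: 0.0149
finger_force: 26.0
[-0.1476 -0.0191]
```

```bash
python3 -m handwheel '[[[0,0,0,0,0,0],[0,0,0,0,0,0],[0,0,0,0,0,0],[0,0,0,0,0,0],[0,0,0,0,0,0],[0,0,0,0,0,0],[0,0,3,0,0,0],[0,0,4,0,0,0],[0.3,-4,2,0,0,0],[0.4,-5,2,0,0,0],[0,0,0,0,0,0],[0,0,0,0,0,0]]]' 1
python3 - <<'E'
from h import *
s=snap('wrist','w8'); P=cloud(s);q=J(P);z=P[...,2]
def st(n,m): print(n,m.sum(),(q[m].mean(0)*1000).round(1),np.percentile(q[m]*1000,[2,98],axis=0).round(1).tolist())
r=(q[...,0]>-.24)&(q[...,0]<-.11)&(abs(q[...,1])<.09)
st('knob',r&(z>.098)&(z<.108)&(q[...,1]<.02))
st('arm',r&(z>.064)&(z<.073)&(q[...,1]<.05))
m=r&(abs(z-.055)<.003)&(abs(q[...,1]+.02)<.03)
st('prism',m)
t=q[m]*1000
print(np.percentile(t[abs(t[:,1]+20)<15][:,0],1))
for a in (-125,-135,-155): 
    v=t[abs(t[:,0]-a)<4][:,1]; print(a,len(v),np.percentile(v,[2,98]).round(1) if len(v) else '')
E
```

```text
time_s: 34.33
eef_pos: [0.5987, 0.1179, 0.1871]
ee_rot: [-0.0, 0.68, 0.733, -0.0]
ft_force: [-0.4, 0.3, -0.5]
width: 0.0852
finger_force: 0.0
knob 509 [-145.3  -18.9] [[-152.3, -26.0], [-138.3, -12.1]]
arm 1982 [-146.5   19.1] [[-154.0, -10.9], [-138.4, 48.7]]
prism 2918 [-131.5  -23.9] [[-159.2, -41.0], [-110.9, -3.1]]
-159.89999999999998
-125 594 [-40.7  -3.3]
-135 449 [-40.9  -3. ]
-155 445 [-40.6  -2.6]
```

The keeper is at its limit and the prism is at the stop. I'll check the fence gap from straight above the fence line.

```bash
python3 -m handwheel '[[[-2.2,-0.16,-3,0,0,0],[0,0,-2,0,0,0],[0,0,0,0,0,0],[0,0,0,0,0,0]]]'
python3 - <<'E'
from h import *
s=snap('wrist','w9'); p=np.load('jig.npy');c,n=np.cos(p[2]),np.sin(p[2])
print('cam jig',J(s['pose'][:3,3]),s['pose'][2,3])
def W(x,y,z): x,y=x/1e3,y/1e3; return (p[0]+c*x-n*y,p[1]+n*x+c*y,z/1e3)
g=cv2.cvtColor(s['color'],cv2.COLOR_RGB2GRAY)
ys=np.arange(-6,5,.5); print('y',ys.tolist())
for x,z in [(-110,27),(-115,27),(-120,27),(-130,27),(-157,27),(-163,27)]:
    uv=np.array([proj(s,W(x,y,z)) for y in ys],np.float32); print(x,z,uv[0].round(),cv2.remap(g,uv[:,0],uv[:,1],cv2.INTER_LINEAR).ravel().tolist())
E
```

```text
time_s: 34.88
eef_pos: [0.578, 0.1164, 0.1383]
ee_rot: [0.001, 0.68, 0.733, 0.001]
ft_force: [-0.0, -0.8, 0.2]
width: 0.0855
finger_force: 0.0
cam jig [-0.1542  0.0017] 0.2796424617474024
y [-6.0, -5.5, -5.0, -4.5, -4.0, -3.5, -3.0, -2.5, -2.0, -1.5, -1.0, -0.5, 0.0, 0.5, 1.0, 1.5, 2.0, 2.5, 3.0, 3.5, 4.0, 4.5]
-110 27 [330.  11.] [214, 214, 214, 214, 207, 194, 173, 136, 147, 159, 168, 170, 172, 182, 201, 231, 239, 241, 241, 240, 241, 242]
-115 27 [330.  20.] [216, 216, 216, 216, 210, 199, 174, 132, 145, 159, 169, 169, 171, 181, 201, 231, 238, 240, 240, 241, 241, 242]
-120 27 [330.  28.] [216, 216, 216, 215, 213, 203, 182, 150, 144, 152, 163, 170, 171, 182, 201, 231, 238, 240, 241, 241, 241, 242]
-130 27 [330.  44.] [211, 210, 210, 211, 212, 205, 194, 176, 139, 142, 156, 168, 172, 183, 202, 230, 238, 241, 241, 241, 242, 242]
-157 27 [330.  85.] [212, 212, 212, 212, 212, 211, 208, 201, 190, 149, 136, 148, 165, 188, 213, 233, 240, 242, 242, 242, 242, 243]
-163 27 [330.  94.] [170, 169, 169, 168, 168, 168, 167, 167, 168, 167, 167, 167, 170, 188, 214, 234, 240, 242, 242, 242, 242, 243]
```

The camera above the fence shows the prism is still out: about 2 mm at the tail and more toward the lead, slightly yawed. I'll swing the keeper back, re-seat the prism and swing the keeper again.

```bash
python3 -m handwheel '[[[0.65,4.5,0,0,0,0],[0.65,4.6,0,0,0,0],[0,0,0,0,0,0],[0,0,-3,0,0,0],[0,0,-3,0,0,0],[0,0,0,0,0,0]]]' 1
python3 -m handwheel '[[[0,0,0,0,0,0],[0,0,0,0,0,0],[0,0,0,0,0,0],[0,0,0,0,0,0],[0,0,0,0,0,0],[0,0,0,0,0,0]]]' -1 25
python3 -m handwheel '[[[0.03,-1,0,0,0,0],[-0.09,-1,0,0,0,0],[-0.2,-0.98,0,0,0,0],[-0.32,-0.95,0,0,0,0],[-0.43,-0.9,0,0,0,0],[-0.53,-0.85,0,0,0,0],[-0.62,-0.78,0,0,0,0],[-0.71,-0.7,0,0,0,0],[-0.79,-0.61,0,0,0,0],[-0.86,-0.52,0,0,0,0],[-0.91,-0.41,0,0,0,0],[0,0,0,0,0,0]]]'
```

```text
time_s: 35.67
eef_pos: [0.5884, 0.2059, 0.0754]
ee_rot: [-0.001, 0.68, 0.733, -0.002]
ft_force: [-0.5, -0.5, -0.1]
width: 0.0849
finger_force: 0.0
time_s: 36.42
eef_pos: [0.5909, 0.2071, 0.0783]
ee_rot: [0.001, 0.68, 0.733, 0.001]
ft_force: [2.5, 0.6, 2.5]
width: 0.0151
finger_force: 25.8
time_s: 37.92
eef_pos: [0.538, 0.115, 0.0787]
ee_rot: [0.005, 0.68, 0.733, -0.001]
ft_force: [5.9, -18.2, 0.0]
width: 0.0148
finger_force: 26.4
```

```bash
python3 -m handwheel '[[[0,0,0,0,0,0],[0,0,0,0,0,0],[0,0,0,0,0,0],[0,0,0,0,0,0],[0,0,3,0,0,0],[0,0,4,0,0,0],[2,3.5,0,0,0,0],[3,5,0,0,0,0],[2.2,4.5,0,0,0,0],[2,4.5,0,0,0,0],[0,0,0,0,0,0],[0,0,0,0,0,0]]]' 1
```

```text
time_s: 39.42
eef_pos: [0.6272, 0.2948, 0.147]
ee_rot: [-0.0, 0.68, 0.733, -0.001]
ft_force: [-0.8, -0.1, 0.1]
width: 0.0853
finger_force: 0.0
```

```bash
python3 -c "
from h import *
s=snap('wrist','w10');print(get_state()['eef_pos'],J(get_state()['eef_pos']))
P=cloud(s);q=J(P);z=P[...,2];m=(abs(z-.055)<.003)&(q[...,0]>-.18)&(q[...,0]<-.0)&(q[...,1]<.01)&(q[...,1]>-.06)
t=q[m]*1000
for a in range(-160,0,10):
    v=t[abs(t[:,0]-a)<4][:,1]; print(a,len(v),np.percentile(v,[2,98]).round(1) if len(v) else '')
"
```

```text
[0.62727266 0.29428356 0.14726186] [-0.0632 -0.0617]
-160 159 [-40.   -2.4]
-150 389 [-39.7  -2.1]
-140 398 [-39.9  -2.3]
-130 419 [-40.8  -2.8]
-120 427 [-41.   -2.9]
-110 87 [-41.5  -3.4]
-100 0 
-90 435 [-41.8   7.8]
-80 508 [-42.2  -4. ]
-70 524 [-42.3  -4.4]
-60 544 [-42.6  -4.7]
-50 15 [-40.8 -11.3]
-40 87 [-43.    1.4]
-30 606 [-43.3  -5.5]
-20 654 [-43.5  -5.5]
-10 637 [-43.8  -6. ]
```

```bash
python3 -m handwheel '[[[0.5,-0.37,0,0,0,0],[0,0,0,0,0,0],[0,0,0,0,0,0],[0,0,0,0,0,0],[0,0,0,0,0,0],[0,0,-3,0,0,0],[0,0,-3,0,0,0],[0,0,-3,0,0,0],[0,0,-2.5,0,0,0],[0,0,0,0,0,0],[0,0,0,0,0,0]]]' -1
python3 -m handwheel '[[[-0.4,-0.03,0,0,0,0],[-0.4,-0.03,0,0,0,0],[-0.3,-0.02,0,0,0,0],[0,0,0,0,0,0],[0,0,0,0,0,0]]]'
python3 -c "
from h import *
print(J(get_state()['eef_pos']))"
```

```text
time_s: 40.85
eef_pos: [0.6335, 0.2916, 0.0338]
ee_rot: [0.0, 0.68, 0.733, 0.001]
ft_force: [0.3, 0.4, 1.0]
width: -0.0002
finger_force: 0.0
time_s: 41.48
eef_pos: [0.622, 0.2906, 0.0328]
ee_rot: [0.0, 0.68, 0.733, 0.0]
ft_force: [1.6, 0.6, 0.9]
width: -0.0001
finger_force: 0.7
[-0.0665 -0.0561]
```

```bash
python3 -m handwheel '[[[-0.3,-0.02,0,0,0,0],[-0.2,-0.02,0,0,0,0],[0,0,0,0,0,0],[0,0,0,0,0,0]]]'; python3 -m handwheel '[[[-0.3,-0.02,0,0,0,0],[0,0,0,0,0,0],[0,0,0,0,0,0]]]';  python3 -m handwheel '[[[-0.3,-0.02,0,0,0,0],[0,0,0,0,0,0],[0,0,0,0,0,0]]]'
python3 -c "
from h import *
print(J(get_state()['eef_pos']))"
```

```text
time_s: 41.98
eef_pos: [0.6183, 0.2905, 0.0331]
ee_rot: [0.001, 0.68, 0.733, 0.002]
ft_force: [6.9, 2.4, -1.5]
width: -0.0001
finger_force: 3.3
time_s: 42.35
eef_pos: [0.6183, 0.2904, 0.0344]
ee_rot: [0.003, 0.68, 0.733, 0.005]
ft_force: [13.6, 3.0, -2.7]
width: 0.0
finger_force: 6.8
time_s: 42.72
eef_pos: [0.6183, 0.2904, 0.0358]
ee_rot: [0.005, 0.68, 0.733, 0.008]
ft_force: [20.3, 3.0, -4.4]
width: 0.0001
finger_force: 10.1
[-0.0664 -0.0524]
```

```bash
python3 -m handwheel '[[[0.9,0.06,0,0,0,0],[0.9,0.06,0,0,0,0],[0,0,3,0,0,0],[0,0,5,0,0,0],[-2,-1,3,0,0,0],[-3.5,-2.2,0,0,0,0],[0,0,0,0,0,0],[0,0,0,0,0,0]]]'
cat > gap.py <<'E'
from h import *
import sys
s=snap('wrist',sys.argv[1]); p=np.load('jig.npy');c,n=np.cos(p[2]),np.sin(p[2])
print(get_state()['eef_pos'],'cam jig',J(s['pose'][:3,3]))
P=cloud(s);q=J(P);z=P[...,2];m=(abs(z-.055)<.003)&(q[...,0]>-.18)&(q[...,0]<-.0)&(q[...,1]<.01)&(q[...,1]>-.06)
t=q[m]*1000
for a in (-155,-130,-120,-75,-65,-25,-15):
    v=t[abs(t[:,0]-a)<4][:,1]; print(a,len(v),np.percentile(v,[2,98]).round(1) if len(v) else '')
v=t[abs(t[:,1]+20)<12][:,0]; print('x',np.percentile(v,[0.5,99.5]))
def W(x,y,z): x,y=x/1e3,y/1e3; return (p[0]+c*x-n*y,p[1]+n*x+c*y,z/1e3)
g=cv2.cvtColor(s['color'],cv2.COLOR_RGB2GRAY)
def line(n,L):
    uv=np.array([proj(s,W(*l)) for l in L],np.float32); print(n,uv[0].round(),cv2.remap(g,uv[:,0],uv[:,1],cv2.INTER_LINEAR).ravel().tolist())
ys=np.arange(-5,3.1,.5)
for x,zz in [(-157,27),(-125,27),(-75,45),(-60,45),(-20,45)]: line(('y-5..3',x),[(x,y,zz) for y in ys])
for y in (-35,-20,-8): line(('x-6..4',y),[(x,y,50) for x in np.arange(-6,4.1,.5)])
E
python3 gap.py w11
```

```text
time_s: 43.72
eef_pos: [0.5737, 0.259, 0.1422]
ee_rot: [-0.0, 0.68, 0.733, -0.0]
ft_force: [0.5, -0.5, -0.5]
width: 0.0003
finger_force: 0.0
[0.57425332 0.25920431 0.14242619] cam jig [-0.0116 -0.0048]
-155 107 [-40.5 -30.8]
-130 410 [-39.9  -2. ]
-120 498 [-39.5  -2. ]
-75 589 [-39.3  -1.5]
-65 620 [-39.4  -1.5]
-25 717 [-39.1  -1.1]
-15 753 [-39.1  -1.1]
x [-146.694   -1.3  ]
('y-5..3', -157) [320. 259.] [17, 17, 17, 19, 24, 32, 51, 70, 76, 80, 81, 81, 81, 82, 83, 82, 81]
('y-5..3', -125) [320. 225.] [213, 213, 213, 213, 213, 213, 212, 208, 196, 173, 148, 150, 171, 217, 234, 241, 242]
('y-5..3', -75) [320. 172.] [223, 223, 223, 223, 223, 223, 221, 215, 203, 190, 176, 161, 163, 200, 225, 239, 242]
('y-5..3', -60) [320. 152.] [221, 221, 222, 222, 222, 222, 220, 217, 207, 188, 160, 147, 158, 187, 222, 237, 242]
('y-5..3', -20) [320.  94.] [202, 203, 203, 204, 203, 203, 203, 200, 190, 169, 162, 162, 147, 181, 216, 238, 242]
('x-6..4', -35) [366.  72.] [206, 206, 206, 206, 207, 205, 205, 203, 191, 170, 149, 145, 200, 231, 242, 243, 243, 243, 243, 243, 243]
('x-6..4', -20) [343.  72.] [205, 204, 205, 205, 205, 205, 202, 200, 187, 166, 147, 145, 200, 230, 241, 242, 242, 242, 242, 242, 242]
('x-6..4', -8) [325.  72.] [207, 208, 208, 207, 207, 207, 206, 203, 189, 168, 151, 160, 203, 230, 241, 242, 242, 242, 242, 242, 242]
```

```bash
python3 -m handwheel '[[[3.07,-1.07,0,0,0,0],[3.07,-1.06,0,0,0,0],[0,0,-3,0,0,0],[0,0,-4,0,0,0],[0,0,-4,0,0,0],[0,0,0,0,0,0],[-0.5,-0.04,0,0,0,0],[-0.5,-0.04,0,0,0,0],[-0.3,-0.02,0,0,0,0],[-0.3,-0.02,0,0,0,0],[0,0,0,0,0,0],[0,0,0,0,0,0]]]'; python3 -m handwheel '[[[-0.2,-0.02,0,0,0,0],[-0.2,-0.02,0,0,0,0],[0,0,0,0,0,0],[0,0,0,0,0,0]]]'
python3 -c "
from h import *
print(J(get_state()['eef_pos']))"
```

```text
time_s: 45.28
eef_pos: [0.6224, 0.2369, 0.0353]
ee_rot: [0.002, 0.68, 0.733, 0.003]
ft_force: [5.4, 1.3, 2.5]
width: -0.0
finger_force: 3.0
time_s: 45.78
eef_pos: [0.6219, 0.2363, 0.0368]
ee_rot: [0.005, 0.68, 0.733, 0.006]
ft_force: [14.3, -0.1, 0.4]
width: -0.0001
finger_force: 7.2
[-0.1206 -0.0521]
```

```bash
python3 -m handwheel '[[[0.9,0.06,0,0,0,0],[0.9,0.06,0,0,0,0],[0,0,4,0,0,0],[0,0,5,0,0,0],[-3,1,2,0,0,0],[-3.2,0.5,0,0,0,0],[0,0,0,0,0,0],[0,0,0,0,0,0]]]'
python3 gap.py w12
```

```text
time_s: 46.78
eef_pos: [0.5713, 0.2521, 0.1421]
ee_rot: [-0.0, 0.68, 0.733, -0.0]
ft_force: [0.0, -0.6, 0.4]
width: -0.0004
finger_force: 0.0
[0.57169217 0.25194836 0.14219539] cam jig [-0.0183 -0.0019]
-155 132 [-38.8 -27. ]
-130 497 [-38.3  -0.6]
-120 523 [-38.8  -0.7]
-75 622 [-39.5  -1.5]
-65 640 [-39.5  -1.5]
-25 787 [-40.3  -2.2]
-15 797 [-40.4  -2.8]
x [-155.9   -1.5]
('y-5..3', -157) [323. 252.] [39, 25, 17, 15, 15, 16, 17, 16, 17, 19, 31, 45, 62, 73, 79, 80, 81]
('y-5..3', -125) [323. 218.] [214, 213, 213, 213, 214, 214, 213, 213, 205, 194, 171, 168, 190, 214, 236, 239, 241]
('y-5..3', -75) [324. 163.] [223, 223, 223, 223, 222, 222, 218, 207, 185, 170, 164, 162, 170, 189, 222, 237, 242]
('y-5..3', -60) [324. 143.] [222, 221, 221, 222, 222, 220, 214, 200, 169, 157, 162, 171, 181, 198, 228, 239, 242]
('y-5..3', -20) [324.  84.] [203, 203, 203, 203, 200, 189, 171, 148, 161, 170, 175, 173, 162, 194, 231, 241, 242]
('x-6..4', -35) [371.  61.] [206, 207, 206, 206, 205, 204, 203, 199, 175, 152, 142, 155, 190, 239, 242, 242, 242, 243, 243, 242, 243]
('x-6..4', -20) [348.  61.] [205, 205, 204, 204, 204, 203, 203, 199, 187, 163, 140, 150, 203, 239, 242, 242, 242, 242, 242, 242, 242]
('x-6..4', -8) [329.  61.] [207, 207, 206, 206, 206, 206, 205, 204, 199, 178, 155, 161, 202, 239, 242, 242, 242, 242, 242, 242, 242]
```

```bash
python3 -m handwheel '[[[3.0,1.8,0,0,0,0],[3.0,1.8,0,0,0,0],[0,0,-4,0,0,0],[0,0,-4,0,0,0],[0,0,-4,0,0,0],[0,0,0,0,0,0],[-0.5,-0.04,0,0,0,0],[-0.5,-0.04,0,0,0,0],[-0.3,-0.02,0,0,0,0],[-0.2,-0.02,0,0,0,0],[-0.2,-0.02,0,0,0,0],[0,0,0,0,0,0],[0,0,0,0,0,0]]]'
python3 -m handwheel '[[[0.9,0.06,0,0,0,0],[0.9,0.06,0,0,0,0],[0,0,5,0,0,0],[0,0,5,0,0,0],[-3,-1.6,2,0,0,0],[-3.2,-1.9,0,0,0,0],[0,0,0,0,0,0],[0,0,0,0,0,0]]]'
python3 gap.py w13
```

```text
time_s: 48.45
eef_pos: [0.6189, 0.2877, 0.0253]
ee_rot: [0.003, 0.68, 0.733, 0.005]
ft_force: [11.8, 3.2, -1.7]
width: -0.0003
finger_force: 6.0
time_s: 49.45
eef_pos: [0.5706, 0.2532, 0.1426]
ee_rot: [0.0, 0.68, 0.733, 0.0]
ft_force: [0.6, 0.3, -0.9]
width: -0.0002
finger_force: 0.0
[0.57099567 0.25330405 0.1426822 ] cam jig [-0.0172 -0.0012]
-155 148 [-39.1 -26.6]
-130 494 [-38.1  -0.7]
-120 523 [-38.4  -0.1]
-75 612 [-38.2  -0.2]
-65 626 [-37.9  -0.2]
-25 721 [-37.8  -0.3]
-15 742 [-37.9  -0.3]
x [-156.2   -1.6]
('y-5..3', -157) [324. 253.] [55, 39, 27, 19, 16, 17, 17, 16, 16, 17, 18, 28, 42, 59, 73, 78, 80]
('y-5..3', -125) [324. 219.] [213, 213, 213, 213, 213, 213, 213, 213, 212, 205, 194, 174, 172, 212, 232, 241, 241]
('y-5..3', -75) [325. 165.] [224, 223, 223, 223, 223, 223, 223, 223, 222, 215, 202, 178, 170, 185, 228, 238, 242]
('y-5..3', -60) [325. 144.] [220, 220, 221, 221, 221, 221, 221, 222, 222, 216, 205, 188, 182, 199, 233, 240, 242]
('y-5..3', -20) [325.  86.] [202, 202, 202, 203, 203, 202, 202, 203, 202, 198, 190, 176, 152, 185, 217, 238, 241]
('x-6..4', -35) [371.  63.] [207, 206, 206, 206, 206, 205, 205, 201, 183, 159, 140, 152, 202, 240, 242, 242, 243, 243, 242, 243, 242]
('x-6..4', -20) [348.  63.] [205, 204, 203, 203, 203, 203, 202, 199, 179, 158, 150, 165, 201, 238, 241, 242, 242, 242, 242, 242, 242]
('x-6..4', -8) [330.  63.] [207, 206, 207, 207, 206, 206, 205, 201, 181, 158, 149, 164, 201, 238, 241, 242, 242, 242, 242, 242, 242]
```

The prism is now flush and square along the fence. I'll give it one gentle end push against the stop and re-check.

```bash
python3 -m handwheel '[[[0.8,-3.3,0,0,0,0],[0.8,-3.3,0,0,0,0],[0.87,-3.25,-2,0,0,0],[0,0,-4,0,0,0],[0,0,-4,0,0,0],[0,0,-1.7,0,0,0],[0,0,0,0,0,0],[-0.07,1,0,0,0,0],[-0.07,1,0,0,0,0],[-0.05,0.7,0,0,0,0],[-0.04,0.4,0,0,0,0],[0,0,0,0,0,0],[0,0,0,0,0,0]]]'
python3 -c "
from h import *
print(J(get_state()['eef_pos']))"
```

```text
time_s: 51.12
eef_pos: [0.5933, 0.1841, 0.0265]
ee_rot: [0.001, 0.68, 0.733, -0.001]
ft_force: [-0.4, -6.5, 3.3]
width: -0.0001
finger_force: 3.2
[-0.1706 -0.0197]
```

```bash
python3 -m handwheel '[[[0.07,-1,0,0,0,0],[0.07,-1,0,0,0,0],[0,0,4,0,0,0],[-1,0,6,0,0,0],[-1,0,2,0,0,0],[0,0,0,0,0,0]]]' 
python3 gap.py w14
```

```text
time_s: 51.88
eef_pos: [0.5749, 0.1654, 0.1475]
ee_rot: [0.001, 0.68, 0.733, 0.002]
ft_force: [0.8, 0.9, -0.2]
width: -0.0
finger_force: 0.0
[0.57394581 0.16527184 0.14548029] cam jig [-0.105   0.0015]
-155 600 [-38.2  -0.5]
-130 690 [-38.4  -0.5]
-120 700 [-38.3  -0.5]
-75 821 [-38.3  -0.5]
-65 878 [-38.2  -0.5]
-25 0 
-15 0 
x [-159.1  -57.7]
('y-5..3', -157) [326. 151.] [212, 211, 211, 211, 212, 211, 211, 211, 203, 192, 177, 185, 200, 228, 238, 242, 242]
('y-5..3', -125) [327. 109.] [216, 217, 216, 216, 216, 217, 217, 218, 211, 200, 187, 193, 207, 233, 239, 242, 241]
('y-5..3', -75) [328.  33.] [222, 222, 222, 222, 223, 222, 222, 223, 220, 211, 198, 180, 185, 220, 236, 242, 243]
('y-5..3', -60) [328.   7.] [223, 224, 223, 223, 224, 223, 223, 224, 221, 214, 200, 182, 189, 221, 238, 241, 242]
('y-5..3', -20) [328. -67.] [0, 0, 0, 0, 0, 0, 0, 0, 0, 0, 0, 0, 0, 0, 0, 0, 0]
('x-6..4', -35) [ 381. -100.] [0, 0, 0, 0, 0, 0, 0, 0, 0, 0, 0, 0, 0, 0, 0, 0, 0, 0, 0, 0, 0]
('x-6..4', -20) [ 355. -100.] [0, 0, 0, 0, 0, 0, 0, 0, 0, 0, 0, 0, 0, 0, 0, 0, 0, 0, 0, 0, 0]
('x-6..4', -8) [ 334. -100.] [0, 0, 0, 0, 0, 0, 0, 0, 0, 0, 0, 0, 0, 0, 0, 0, 0, 0, 0, 0, 0]
```

```bash
python3 -m handwheel '[[[-1.8,-2.2,0,0,0,0],[-1.8,-2.2,0,0,0,0],[0,0,0,0,0,0],[0,0,0,0,0,0],[0,0,-3.5,0,0,0],[0,0,-3.2,0,0,0],[0,0,0,0,0,0]]]' 1
python3 -m handwheel '[[[0,0,0,0,0,0],[0,0,0,0,0,0],[0,0,0,0,0,0],[0,0,0,0,0,0],[0,0,0,0,0,0],[0,0,0,0,0,0],[0,0,0,0,0,0]]]' -1 25
python3 - <<'E'
from h import *
e=J(get_state()['eef_pos']); print(e)
p=np.load('jig.npy');c,n=np.cos(p[2]),np.sin(p[2])
a0=np.arcsin((.065-e[1])/.085); a=np.linspace(a0,1.59,11); x=-.148-.085*np.cos(a); y=.065-.085*np.sin(a); print(a0,x[0])
W=np.stack([c*x-n*y,n*x+c*y],1)*100; print(np.diff(W,axis=0).round(2).tolist())
E
```

```text
time_s: 52.8
eef_pos: [0.5357, 0.1221, 0.0754]
ee_rot: [-0.002, 0.68, 0.733, -0.002]
ft_force: [-0.1, -0.8, -0.5]
width: 0.0852
finger_force: 0.0
time_s: 53.68
eef_pos: [0.5384, 0.1216, 0.0792]
ee_rot: [0.0, 0.68, 0.733, 0.0]
ft_force: [-1.8, 0.3, 4.4]
width: 0.0149
finger_force: 25.3
[-0.229   0.0396]
0.3034596164933586 -0.22911621292935216
[[0.99, 0.47], [0.92, 0.59], [0.84, 0.7], [0.74, 0.8], [0.63, 0.89], [0.51, 0.97], [0.38, 1.02], [0.25, 1.06], [0.11, 1.09], [-0.03, 1.09]]
```

```bash
python3 -m handwheel '[[[0.99,0.47,0,0,0,0],[0.92,0.59,0,0,0,0],[0.84,0.7,0,0,0,0],[0.74,0.8,0,0,0,0],[0.63,0.89,0,0,0,0],[0.51,0.97,0,0,0,0],[0.38,1.02,0,0,0,0],[0.25,1.06,0,0,0,0],[0.11,1.09,0,0,0,0],[-0.03,1.09,0,0,0,0],[0,0,0,0,0,0],[0,0,0,0,0,0]]]'
python3 -m handwheel '[[[0,0,0,0,0,0],[0,0,0,0,0,0],[0,0,0,0,0,0],[0,0,0,0,0,0],[0,0,0,0,0,0],[0,0,0,0,0,0],[0,0,3,0,0,0],[0,0,4,0,0,0],[-1,-4,1,0,0,0],[-1,0,0,0,0,0],[0,0,0,0,0,0]]]' 1
python3 gap.py w15
python3 - <<'E'
from h import *
s=load('w15'); P=cloud(s);q=J(P);z=P[...,2]
r=(q[...,0]>-.24)&(q[...,0]<-.11)&(abs(q[...,1])<.06)&(z>.098)&(z<.108); print('knob',r.sum(),q[r].mean(0))
E
```

```text
time_s: 55.18
eef_pos: [0.5909, 0.2089, 0.0786]
ee_rot: [-0.001, 0.68, 0.733, 0.0]
ft_force: [-2.9, 0.9, 5.3]
width: 0.0149
finger_force: 25.8
time_s: 56.55
eef_pos: [0.5704, 0.1686, 0.158]
ee_rot: [-0.001, 0.68, 0.733, -0.0]
ft_force: [-0.8, -0.6, -0.2]
width: 0.0853
finger_force: 0.0
[0.57069716 0.16882544 0.15787088] cam jig [-0.1016  0.005 ]
-155 85 [-39.2 -32.2]
-130 605 [-38.3  -0.2]
-120 658 [-38.3  -0.8]
-75 765 [-38.1  -0.5]
-65 798 [-38.2  -0.4]
-25 0 
-15 0 
x [-148.2  -52.1]
('y-5..3', -157) [332. 153.] [243, 243, 243, 243, 243, 243, 243, 243, 243, 243, 243, 243, 243, 243, 243, 243, 243]
('y-5..3', -125) [332. 113.] [215, 215, 215, 215, 215, 215, 215, 213, 201, 179, 140, 145, 169, 213, 235, 241, 241]
('y-5..3', -75) [334.  41.] [221, 221, 222, 221, 221, 221, 221, 220, 215, 204, 189, 152, 169, 215, 236, 241, 242]
('y-5..3', -60) [335.  16.] [222, 223, 223, 223, 223, 223, 223, 223, 219, 209, 190, 163, 169, 214, 233, 240, 242]
('y-5..3', -20) [335. -54.] [0, 0, 0, 0, 0, 0, 0, 0, 0, 0, 0, 0, 0, 0, 0, 0, 0]
('x-6..4', -35) [385. -84.] [0, 0, 0, 0, 0, 0, 0, 0, 0, 0, 0, 0, 0, 0, 0, 0, 0, 0, 0, 0, 0]
('x-6..4', -20) [361. -84.] [0, 0, 0, 0, 0, 0, 0, 0, 0, 0, 0, 0, 0, 0, 0, 0, 0, 0, 0, 0, 0]
('x-6..4', -8) [341. -84.] [0, 0, 0, 0, 0, 0, 0, 0, 0, 0, 0, 0, 0, 0, 0, 0, 0, 0, 0, 0, 0]
knob 536 [-0.14703396 -0.01845019]
```

The prism is still flush and the keeper lies across its tail, with the knob at jig (-147,-18) mm. The gripper is clear, so I'm handing in.

```bash
python3 -c "
from bench import close_job
print(close_job())"
```

```text
the job is handed in; nothing more can be done
None
```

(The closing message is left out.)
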